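Clear an oversize collar from a jammed blank feeder

TASK

A stray shaft collar, too wide for the mouth of the spring-loaded blank feeder, is jamming it. Without lifting the collar, nudge it back up the lane against the spring pusher until it clears the mouth, then slide it sideways into the side bay and press it home against the block at the bay's end with a steady 12 to 18 N for a second, so that the blanks run on and the first one comes home against the nest's end stop. The block's place is not known, so work by feel: never press on the collar or the feeder with more than 21 N, and leave the other things on the bench where they are.

Things in the scene. Friction and masses are not known exactly. Their poses are not given: they have to be found in the camera images.
- feeder: Feeder: open-topped aluminium channel fixed to the bench, on a 6 mm floor plate. Origin at bench height under the middle of the mouth; x upstream along the lane (to the pusher), y across it, z up; sizes here in mm in this frame. Always level. Walls rise 20 above the floor plate (26 above the bench). Lane x 0 to 264, 66 wide (y +-33). A housing 46 high spans x 264-300; the pusher's rod ends by x 410.
- mouth (a point): Middle of the mouth (feeder x 0, y 0, z 26, the walls' tops): the lane narrows here to 59 mm between two upright rounded corners of radius 4 (centres x 0, y +-33.5). Parts are oiled, friction about 0.2.
- bay (a point): Point on the bay's floor (feeder x 38.5, y -67, z 6). The side bay is a ledge beside the lane, entered through the gap x 4 to 75 in the lane's -y wall; front wall face x 4, rear side open (floor to x 100). It ends at a rigid steel block spanning x 5 to 94, clamped at a setting unknown each time: face somewhere from y -99 to -117, so the collar's centre comes home between y -67 and -85; find it by feel.
- lane (a point): Point on the lane's floor (feeder x 160, y 0, z 6). A sprung brass pusher behind the blanks presses the row to the mouth with about 8 N. Pushing the row back takes 8 to 13 N with friction, until the pusher meets its hard stop and the force rises steeply: then the collar's centre is at about x 38 to 42 (depending on how the row lies), in front of the bay.
- nest (a point): On the nest's floor (feeder x -34.5, y 0, z 6), where the first blank's centre is when home. The pick-up nest is the 59 mm wide pocket from x -62 to 0 past the mouth, closed by the end stop with its face at x -62.
- collar: Jamming piece: plain steel ring, outer diameter 64, open bore 44, 20 high, about 0.26 kg, flat on the feeder floor, wedged in the mouth with its centre at about feeder x 13. Origin on its axis at its underside, z up. Closed fingertips fit down into the bore and can push on its wall. It can go sideways only once pushed back to about feeder x 36.
- blank1: First blank behind the collar: solid steel disc, diameter 55, 18 high, about 0.3 kg, flat. Origin on its axis at its underside. Once the collar is out of the lane the pusher brings it through the mouth by itself; home against the end stop its centre is at feeder x -34.5.
- blank2: Second blank, same as the first; it follows and ends in the lane at about feeder x 20.
- blank3: Third blank, same as the first; it follows and ends in the lane at about feeder x 74.
- spare_blank: Bystander: a spare blank (diameter 55, 18 high) lying on the bench near the nest.
- brass_elbow: Bystander: a brass pipe elbow about 50 long and 30 high, on the bench beside the lane's -y side.
- screwdriver: Bystander: a screwdriver lying on the bench beside the lane's +y side.
- deburrer: Bystander: a deburring tool with a black handle, 140 long, 22 high, lying beside the lane, on its -y side.
- hammer: Bystander: a hammer lying to the robot's right.
- oil_bottle: Bystander: a white bottle 130 high, to the robot's right.
- grease_tin: Bystander: a closed steel tin, diameter 80, 55 high, to the robot's right.
Not all that is in view belongs to the job. Leave any black, blue or brown look-alike of the collar alone.

How it is judged:
By the outcome, as a careful person would: the job done as asked, in the order asked, and still so for the second after the job is handed in, with the robot touching nothing.
It also fails if it takes over 67 s, if anything falls off the work surface, if the arm or the gripper's body presses on something with over 40 N, if the wrist force passes 120 N, or if a joint passes its speed limit or range.

ROBOT

A 7-joint arm with a two-finger parallel gripper is mounted at the origin on the work surface. World frame = base frame: x ahead of the robot, y to its left, z up, the work surface at z = 0. Lengths are in mm, angles in rad, forces in N, time in s.
With the tool pointing down it reaches from about 400 to 850 mm from the base axis. Payload 6.9 kg.
Tool frame: the origin (TCP) lies at the very end of the fingers, on their centre line; the grasp point (between the pads) lies 19 mm behind it; z points along the fingers, x is the direction in which the jaws open and shut, and the axes are right-handed (so a half turn about z gives the same grasp; the last joint's range is limited). The gripper opens to 85 mm and grips with 20 to 120 N. Pads are 22 mm wide; open, the fingers measure 114 mm over their backs; the gripper's body (76 mm by 85 mm) begins 54 mm behind the grasp point. The pads swing forward as they close: fully open they stand 13 mm farther back than shut.
Start: joints at [-1.085, 0.507, -0.238, 1.5, 0.126, 1.149, -0.155], TCP at [232.307, 580.211, 231.275] pointing down, gripper open.
Joint ranges: [-3.08, 3.08], [-0.24, 2.05], [-1.43, 1.35], [0, 2.5], [-1.52, 4.66], [0.17, 1.96], [-2.89, 2.89]. Speed limits (rad/s): [2.39, 2.39, 3.14, 3.14, 3.14, 3.14, 3.14].

INTERFACE

Orientations are given as a unit quaternion [x, y, z, w].
In Python, from rig import arm, kinematics, read_camera, monitor gives the robot as it stands. Calls block until the motion is done:
- arm.movep(position, orientation): joint-space move of the TCP to a pose.
- arm.servo_line(position, rot=None, feed=150, guard=None): straight line of the TCP; rot=None keeps the orientation; feed is the mean speed in mm/s. With guard (N) it stops when the force on the tool has changed by that much, and returns True; else False.
- arm.movej(angles): joint-space move.
- arm.let_go() and arm.close(): open the fingers fully, or close them until they stop; the grip force is fixed at half the most.
- arm.hold(seconds).
- kinematics.ik(position, orientation): joint angles nearest the present ones, or None.
- read_camera(name): name is "scene" or "top" or "wrist"; returns a dict with "frame" (420x560x3 uint8, blue, green, red), "intrinsics" (3x3 intrinsics, pixels), "extrinsics" (4x4, takes a point from world to camera coordinates). Camera axes: x right, y down, z forward; pixel columns grow to the right and rows downward; lengths in mm; the calibration is good to about 2 mm. A picture is of the moment at which its call begins. There is no depth.
A pose or a line that the arm cannot do raises arm.MotionError and nothing moves.
- arm.close_job(): hands the job in, once; it reports no verdict.
Readings, each from a call of its own:
- monitor.current_clock(): time.
- monitor.current_joint_positions(): joint angles.
- monitor.current_dq(): joint speeds.
- monitor.current_joint_efforts(): joint torques, N m.
- monitor.current_position(): TCP position.
- monitor.current_orientation(): TCP orientation.
- monitor.current_ft_force(): force on the tool from outside, world axes, zero at the start.
- monitor.current_torque(): the same for the moment, N m.
- monitor.current_width(): opening from 0.0 (shut) to 1.0 (fully open).
Only numpy, scipy, OpenCV 4.12 (cv2) and the standard library are available. Lean on these libraries where they do the work, as an engineer would, in place of code of your own. Each camera call takes 0.05 s, during which the arm holds its last target.

## Working session

There is one attempt and no reset: what is moved stays moved. The work goes in short steps, each a Python script; the robot and the scene stay as the last script left them, time stands still between calls to the robot, and variables do not carry over. Pictures are saved under pics/ and viewed, and the job is handed in when it is done.

```bash
ls; mkdir -p pics
python3 - <<'E'
from rig import arm, kinematics, read_camera, monitor
import cv2,numpy as np
for n in ["scene","top","wrist"]:
    c=read_camera(n); cv2.imwrite(f"pics/{n}0.png",c["frame"]); print(n,c["intrinsics"].tolist(),np.round(c["extrinsics"],4).tolist())
    np.savez(f"{n}0.npz",**c)
print(monitor.current_clock(),monitor.current_position(),monitor.current_orientation(),monitor.current_ft_force())
E
```

```text
pics
scene [[439.1401700843705, 0.0, 276.1529745900046], [0.0, 439.1401700843705, 200.70581301016043], [0.0, 0.0, 1.0]] [[-0.1603, 0.987, -0.0085, 244.7931], [0.5736, 0.0861, -0.8146, -254.0125], [-0.8033, -0.1354, -0.58, 1446.9572], [0.0, 0.0, 0.0, 1.0]]
top [[428.9547196104951, 0.0, 275.7867646227149], [0.0, 428.9547196104951, 215.2555650160538], [0.0, 0.0, 1.0]] [[0.0187, -0.9996, 0.0218, -162.0746], [-0.9973, -0.0202, -0.0704, 497.0743], [0.0708, -0.0204, -0.9973, 1270.4479], [0.0, 0.0, 0.0, 1.0]]
wrist [[295.7119908900359, 0.0, 281.14421450673063], [0.0, 295.7119908900359, 208.34671095416087], [0.0, 0.0, 1.0]] [[0.3715, 0.9284, -0.0011, -624.1808], [0.8805, -0.352, 0.3175, -41.5659], [0.2944, -0.1189, -0.9483, 380.425], [0.0, 0.0, 0.0, 1.0]]
0.15 [232.20616806 579.85616411 230.63273885] [ 8.28153546e-01  5.60500888e-01 -5.64047737e-04  3.76061501e-04] [-0.01608979  0.31978095 -0.04255343]
```

View pics/top0.png

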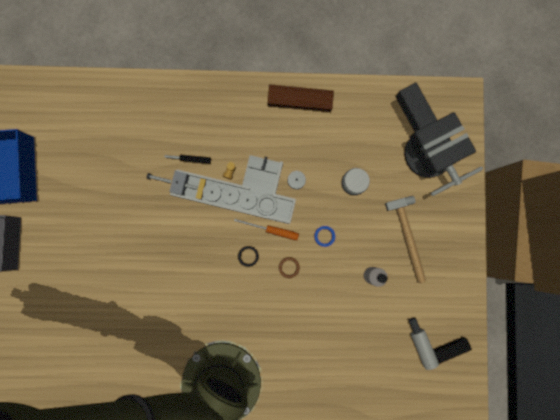

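View pics/scene0.png

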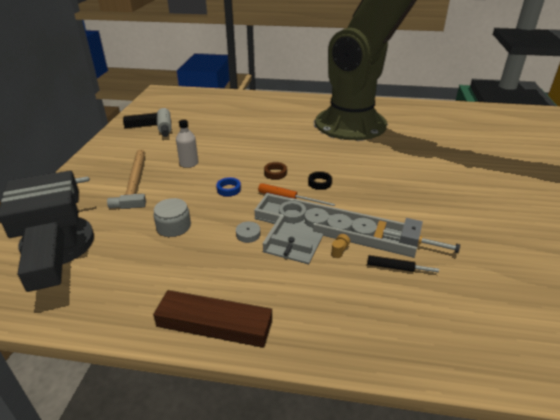

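The top view shows the feeder at (170-295, 170-220), with the pusher at the left, the mouth at the right and the bay pointing up (away from the robot). I'll enlarge it.

Run:
```python
import cv2
a=cv2.imread("pics/top0.png")[140:240,140:310]
cv2.imwrite("pics/top0z.png",cv2.resize(a,None,fx=4.7,fy=4.7,interpolation=cv2.INTER_CUBIC))
a=cv2.imread("pics/scene0.png")[180:280,230:470]
cv2.imwrite("pics/scene0z.png",cv2.resize(a,None,fx=3.3,fy=3.3,interpolation=cv2.INTER_CUBIC))
```

```text
(no output)
```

View pics/top0z.png

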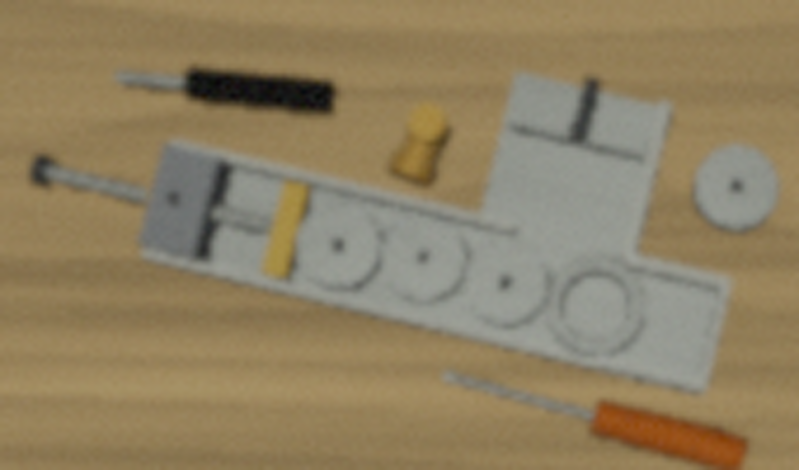

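View pics/scene0z.png

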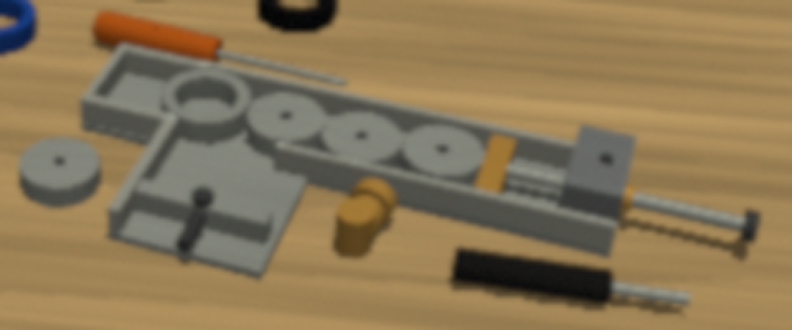

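```bash
cat > h.py <<'E'
import numpy as np
def unproj(c,uv,z):
    K,E=c["intrinsics"],c["extrinsics"]; R,t=E[:3,:3],E[:3,3]
    d=R.T@np.linalg.inv(K)@np.array([uv[0],uv[1],1.]); o=-R.T@t
    return o+d*(z-o[2])/d[2]
def proj(c,p):
    q=c["extrinsics"][:3,:3]@np.asarray(p,float)+c["extrinsics"][:3,3]; q=c["intrinsics"]@q; return q[:2]/q[2]
E
python3 - <<'E'
import numpy as np
from h import *
c=np.load("top0.npz")
for n,u,z in [("b3",(338,246),24),("b2",(422,257),24),("b1",(505,283),24),("col",(597,302),26),("endtop+y",(703,390),26),("end-y",(730,278),26),("ho+y",(140,254),26),("bay rear",(516,72),6),("bay front",(668,103),26),("blkface l",(515,126),26),("blkface r",(642,158),26)]:
    print(n,unproj(c,(140+u[0]/4.7-.4,140+u[1]/4.7-.4),z).round(1))
w=np.load("wrist0.npz")
E=w["extrinsics"]; print(-E[:3,:3].T@E[:3,3])
E
```

```text
b3 [565.9  41.7  24. ]
b2 [560.  -11.9  24. ]
b1 [544.5 -65.2  24. ]
col [ 533.3 -124.1   26. ]
endtop+y [ 478.5 -192.6   26. ]
end-y [ 550.5 -208.7   26. ]
ho+y [557.9 166.7  26. ]
bay rear [684.7 -68.3   6. ]
bay front [ 662.6 -167.1   26. ]
blkface l [645.5 -69.3  26. ]
blkface r [ 626.6 -151.1   26. ]
[156.49407322 610.11807471 373.25343013]
```

View pics/wrist0.png

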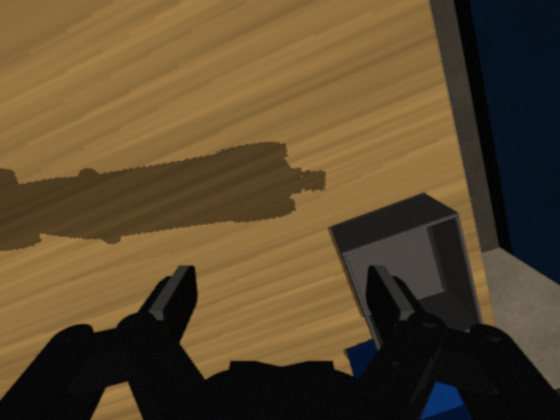

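Run:
```python
from rig import arm, kinematics, read_camera, monitor
import cv2,numpy as np
a=np.radians(77.54); q=[np.cos(a/2),np.sin(a/2),0,0]
p=np.array([533+70*.9765+4,-124-70*.2157+15,140])
print(kinematics.ik(p,q))
arm.movep(p,q)
c=read_camera("wrist"); cv2.imwrite("pics/wrist1.png",c["frame"]); np.savez("wrist1.npz",**c)
arm.close()
print(monitor.current_clock(),monitor.current_position(),monitor.current_orientation(),monitor.current_ft_force(),monitor.current_width())
```

```text
[ 0.14671323  0.57264851  0.02579781  1.64690372 -0.01753883  0.92226602
  1.53231962]
3.7917 [ 605.35232745 -124.1080435   139.98104667] [ 7.79683470e-01  6.26173847e-01  6.01934795e-06 -1.05861865e-05] [-0.12066586  0.18611622 -0.44777446] -0.0026092693551885548
```

View pics/wrist1.png

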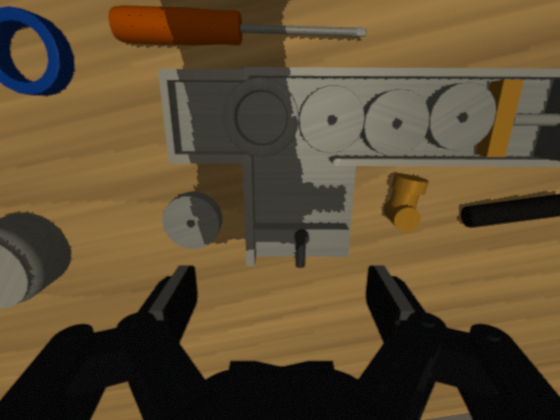

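Run:
```python
import cv2,numpy as np
a=cv2.imread("pics/wrist1.png")[60:275,155:365]
a=cv2.convertScaleAbs(a,alpha=1.7)
# 2.7x
cv2.imwrite("pics/wrist1z.png",cv2.resize(a,None,fx=2.75,fy=2.75,interpolation=cv2.INTER_CUBIC))
```

```text
(no output)
```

View pics/wrist1z.png

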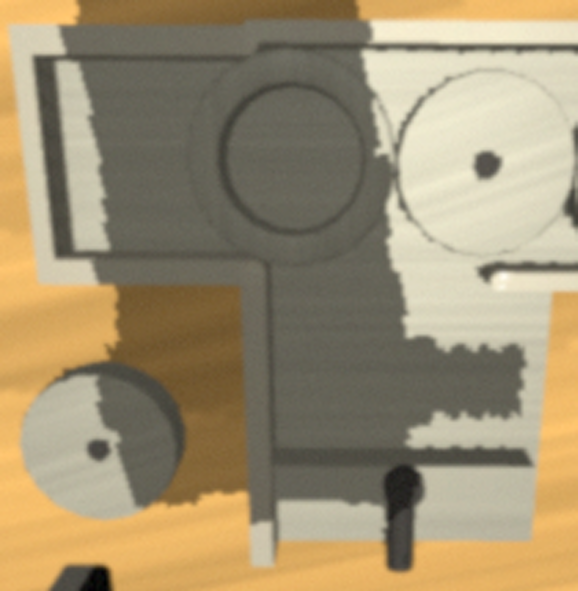

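Run:
```python
import numpy as np
from h import *
c=np.load("wrist1.npz")
xf=np.array([.2157,.9765]);yf=np.array([-.9765,.2157])
o=None
for n,u,z in [("col",(292,157),26),("colouter",(291,157),26),("b1",(487,164),24),("stop+y",(36,57),26),("stop-y",(56,257),26),("bayfront in",(271,285),26),("bayfront end",(275,530),26),("lane+y a",(275,46),26),("lane+y b",(570,49),26),("nest+y",(60,57),26),("nest+y b",(200,57),26),("nest-y",(220,255),26),("gap end",(490,272),26),("blk l",(278,452),26),("blk r",(525,450),26),("wall+y out",(15,26),26),("wall+yout b",(570,20),26),("corner front gap",(268,262),26)]:
    w=unproj(c,(155+(u[0]+.5)/2.75-.5,60+(u[1]+.5)/2.75-.5),z)
    if o is None: o=w[:2]-13*xf
    print(n,w.round(1),"f",np.round([(w[:2]-o)@xf,(w[:2]-o)@yf],1))
for p in [("orig b3",(462.5,117)),("b2",(397,123.5))]:
    w=unproj(c,p[1],24); print(p[0],w.round(1),np.round([(w[:2]-o)@xf,(w[:2]-o)@yf],1))
```

```text
col [ 528.1 -123.1   26. ] f [13.  0.]
colouter [ 528.1 -123.4   26. ] f [12.7 -0. ]
b1 [542.9 -65.6  24. ] f [72.3 -2. ]
stop+y [ 485.2 -189.3   26. ] f [-60.9  27.7]
stop-y [ 541.4 -202.4   26. ] f [-61.5 -30.1]
bayfront in [ 564.4 -138.7   26. ] f [  5.6 -38.8]
bayfront end [ 648.3 -158.3   26. ] f [   4.5 -124.9]
lane+y a [ 497.2 -120.7   26. ] f [ 8.7 30.7]
lane+y b [516.3 -37.3  26. ] f [94.3 30.1]
nest+y [ 486.7 -182.4   26. ] f [-53.9  27.7]
nest+y b [ 495.4 -142.7   26. ] f [-13.2  27.7]
nest-y [ 551.8 -152.    26. ] f [-10.1 -29.4]
gap end [575.2 -70.3  26. ] f [ 74.7 -34.5]
blk l [ 620.  -150.2   26. ] f [  6.3 -95.6]
blk r [637.3 -68.3  26. ] f [ 90.1 -94.7]
wall+y out [ 476.1 -192.4   26. ] f [-65.9  35.9]
wall+yout b [508.7 -36.3  26. ] f [93.6 37.7]
corner front gap [ 557.1 -137.9   26. ] f [  4.8 -31.5]
orig b3 [564.4  41.6  24. ] [1.816e+02 1.000e-01]
b2 [558.  -12.5  24. ] [127.4  -5.3]
```

Run:
```python
from rig import arm, kinematics, read_camera, monitor
import cv2,numpy as np
from h import *
q=list(monitor.current_orientation())
arm.movep([530.5,-123.5,60],q)
arm.servo_line([530.5,-123.5,31],feed=80)
c=read_camera("wrist"); f=c["frame"]; np.savez("wrist2.npz",**c)
p=monitor.current_position();print(p,proj(c,p),monitor.current_clock(),monitor.current_ft_force())
a=cv2.convertScaleAbs(f,alpha=1.7)
cv2.imwrite("pics/wrist2.png",a)
u,v=proj(c,p).astype(int)
a=a[v-110:v+70,u-120:u+120]
cv2.imwrite("pics/wrist2z.png",cv2.resize(a,None,fx=3.2,fy=3.2,interpolation=cv2.INTER_CUBIC))
s=read_camera("scene"); a=s["frame"]; u,v=proj(s,p).astype(int); a=a[v-60:v+40,u-70:u+70]
cv2.imwrite("pics/scene2z.png",cv2.resize(a,None,fx=5,fy=5,interpolation=cv2.INTER_CUBIC))
```

```text
[ 531.0211198  -123.57747288   31.31716499] [281.30068705 267.55066249] 4.8667 [-0.89869005  0.03197656 -0.05225796]
```

View pics/wrist2z.png

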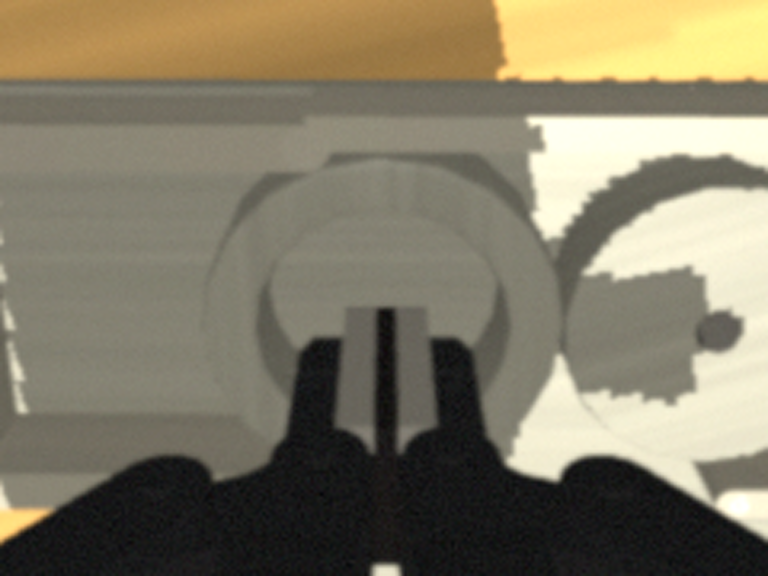

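View pics/scene2z.png

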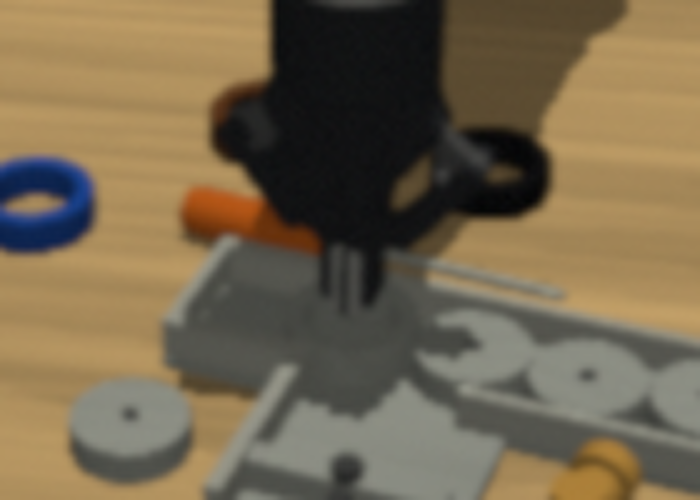

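Run:
```python
import numpy as np
from h import *
c=np.load("wrist2.npz")
xf=np.array([.2157,.9765]);yf=np.array([-.9765,.2157]); o=np.array([531.02,-123.58])
for n,u,z in [("bore top",(385,214),26),("outer top",(385,160),26),("bore L",(257,310),26),("bore R",(510,310),26),("outL",(203,320),26),("outR",(560,320),26),("padedge L",(345,308),31.3),("padR",(428,308),31.3),("wall+y",(385,90),26)]:
    w=unproj(c,(161+u[0]/3.2,157+u[1]/3.2),z)
    print(n,w.round(1),"rel",np.round([(w[:2]-o)@xf,(w[:2]-o)@yf],1))
```

```text
bore top [ 508.1 -118.5   26. ] rel [ 0.  23.4]
outer top [ 498.8 -116.5   26. ] rel [ 0. 33.]
bore L [ 520.8 -144.1   26. ] rel [-22.2   5.5]
bore R [ 530.3 -101.2   26. ] rel [21.7  5.5]
outL [ 520.7 -153.8   26. ] rel [-31.7   3.6]
outR [534.1 -93.   26. ] rel [30.5  3.6]
padedge L [ 521.1 -128.2   31.3] rel [-6.7  8.6]
padR [ 524.1 -114.7   31.3] rel [7.2 8.6]
wall+y [ 487.3 -113.9   26. ] rel [-0.  44.8]
```

Run:
```python
from rig import arm, kinematics, read_camera, monitor
import cv2,numpy as np
arm.servo_line([528.8,-123.6,31],feed=20)
r=arm.servo_line([528.8,-123.6,11],feed=15,guard=3)
print(r)
arm.hold(.3)
print(monitor.current_position(),monitor.current_clock(),monitor.current_ft_force(),monitor.current_torque())
c=read_camera("wrist"); f=c["frame"]
a=cv2.convertScaleAbs(f,alpha=1.7)[150:340,160:400]
cv2.imwrite("pics/wrist3z.png",cv2.resize(a,None,fx=3,fy=3,interpolation=cv2.INTER_CUBIC))
```

```text
False
[ 528.83930637 -123.59337238   11.03271098] 6.95 [-0.41556842 -0.02646037  0.374479  ] [-0.0203864  -0.00118248 -0.055327  ]
```

View pics/wrist3z.png

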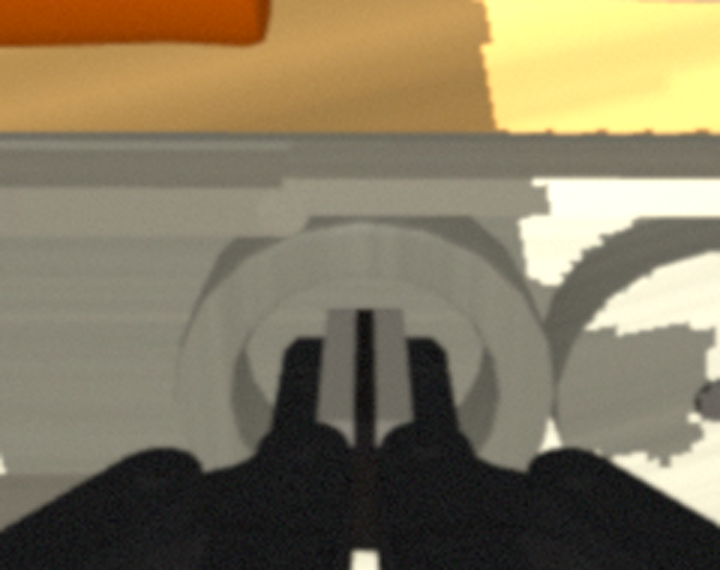

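```bash
cat >> h.py <<'E'
from rig import arm, kinematics, read_camera, monitor
ang=np.radians(12.46)
XF=np.array([np.sin(ang),np.cos(ang)]);YF=np.array([-np.cos(ang),np.sin(ang)])
F0=np.array([-0.42,-0.03,0.37])
def ff(n=1):
    v=np.mean([monitor.current_ft_force() for _ in range(n)],0)-F0
    return np.array([v[:2]@XF,v[:2]@YF,v[2]])
O=np.array([528.84,-123.59])  # start TCP (collar centre approx, feeder (13,0))
def fp():
    p=monitor.current_position(); d=p[:2]-O
    return np.array([13+d@XF,d@YF,p[2]])
def w(x,y,z): 
    d=O+(x-13)*XF+y*YF; return [d[0],d[1],z]
def rep(tag=""): print(tag,"t%.2f"%monitor.current_clock(),"pos",fp().round(2),"F",ff().round(2),flush=True)
E
python3 - <<'E'
from h import *
rep()
x=13
for i in range(12):
    x+=1.5
    g=arm.servo_line(w(x,0,11),feed=8,guard=10)
    rep(g)
    f=ff()
    if np.hypot(f[0],f[1])>14: break
E
```

```text
t7.00 pos [12.99  0.04 11.03] F [ 0.59 -0.37 -0.55]
False t7.34 pos [14.63 -0.03 11.01] F [ 0.5   0.3  -0.36]
False t7.68 pos [ 1.606e+01 -1.000e-02  1.101e+01] F [0.09 0.08 0.  ]
False t8.03 pos [1.758e+01 1.000e-02 1.100e+01] F [-0.53 -0.57 -0.75]
False t8.37 pos [19.08 -0.   11.  ] F [ 0.68  0.85 -0.2 ]
False t8.71 pos [2.037e+01 2.000e-02 1.098e+01] F [-0.49  0.24 -1.07]
False t9.05 pos [20.8   0.04 11.01] F [-4.58 -0.89 -0.85]
False t9.39 pos [21.37 -0.08 11.03] F [-7.96 -0.84 -0.21]
False t9.73 pos [22.31 -0.1  11.03] F [-8.21 -0.37 -0.94]
False t10.07 pos [ 2.370e+01 -1.000e-02  1.103e+01] F [-9.29 -0.09 -0.82]
False t10.42 pos [25.11  0.15 10.99] F [-9.53 -0.08  0.66]
False t10.76 pos [26.48  0.12 11.02] F [-8.78 -0.85  0.08]
False t11.10 pos [27.89  0.1  11.02] F [-10.04  -0.2   -0.19]
```

Run:
```python
from h import *
x=31
for i in range(16):
    x+=1.5 if x<45 else 1.0
    g=arm.servo_line(w(x,0,11),feed=8,guard=7)
    f=ff(3); print(g,x,fp().round(2),f.round(2),flush=True)
    if f[0]<-14: break
rep()
```

```text
False 32.5 [29.4   0.1  11.02] [-9.33 -0.62  0.01]
False 34.0 [30.82  0.1  11.01] [-9.93 -0.68 -0.16]
False 35.5 [32.34  0.1  11.02] [-9.9  -0.03  0.42]
False 37.0 [33.84  0.1  11.01] [-9.11 -0.81  0.6 ]
False 38.5 [35.3   0.1  11.02] [-10.62  -0.88   0.14]
False 40.0 [36.81  0.09 11.01] [-10.97   0.8   -0.28]
False 41.5 [38.26  0.1  11.  ] [-9.95  0.05  0.07]
False 43.0 [39.73  0.09 11.02] [-10.76  -0.79  -0.15]
False 44.5 [41.22  0.09 11.02] [-10.07  -1.05  -0.06]
False 46.0 [42.69  0.13 11.01] [-10.82  -0.17   0.09]
False 47.0 [43.66  0.11 11.01] [-11.17  -0.17  -0.16]
False 48.0 [44.65  0.08 11.01] [-10.76  -0.1   -0.9 ]
False 49.0 [45.63  0.13 10.99] [-11.77   0.82   0.17]
False 50.0 [46.62  0.09 11.03] [-10.42  -0.11  -0.18]
False 51.0 [47.6   0.07 11.03] [-10.86  -0.99  -0.61]
False 52.0 [48.08  0.11 11.01] [-12.37  -1.26   0.59]
 t16.17 pos [48.08  0.11 11.01] F [-12.37  -1.26   0.59]
```

Run:
```python
from h import *
x=51.3; y=0
arm.servo_line(w(x,0,11),feed=8)
print(fp().round(2),ff(3).round(2))
for i in range(10):
    y-=2.5
    g=arm.servo_line(w(x,y,11),feed=12,guard=7)
    f=ff(3); p=fp(); print(g,round(x,1),y,p.round(2),f.round(2),flush=True)
    if np.hypot(*f[:2])>17 or g: break
    if p[0]>47.8: x-=.5
    if p[0]<46.3: x+=.5
rep()
```

```text
[47.92  0.1  11.  ] [-10.75  -0.71  -0.22]
False 51.3 -2.5 [47.93 -2.03 10.97] [-10.31   0.9    1.89]
False 50.8 -5.0 [47.75 -4.64 10.97] [-9.58  0.14  0.61]
False 50.8 -7.5 [47.77 -6.84 10.94] [-10.29   0.13   1.67]
False 50.8 -10.0 [47.79 -9.12 10.88] [-9.02  2.05  2.44]
False 50.8 -12.5 [ 47.99 -11.82  10.85] [-8.29  1.03 -0.13]
False 50.3 -15.0 [ 48.03 -14.56  10.81] [-8.69 -0.15 -1.53]
False 49.8 -17.5 [ 47.73 -17.26  10.83] [-7.24 -0.21 -1.52]
False 49.8 -20.0 [ 47.77 -20.1   10.87] [-7.05 -1.08 -1.77]
False 49.8 -22.5 [ 47.78 -22.91  10.91] [-6.75 -2.39 -1.45]
False 49.8 -25.0 [ 48.01 -26.17  11.09] [-6.97 -4.05 -1.81]
 t20.00 pos [ 48.01 -26.17  11.09] F [-6.97 -4.05 -1.81]
```

Run:
```python
from h import *
import cv2
c=read_camera("wrist"); f=c["frame"]
a=cv2.convertScaleAbs(f,alpha=1.7)[90:340,130:430]
cv2.imwrite("pics/wrist4z.png",cv2.resize(a,None,fx=2.3,fy=2.3,interpolation=cv2.INTER_CUBIC))
rep()
```

```text
t20.05 pos [ 48.03 -26.18  11.09] F [-7.36 -4.19 -2.15]
```

View pics/wrist4z.png

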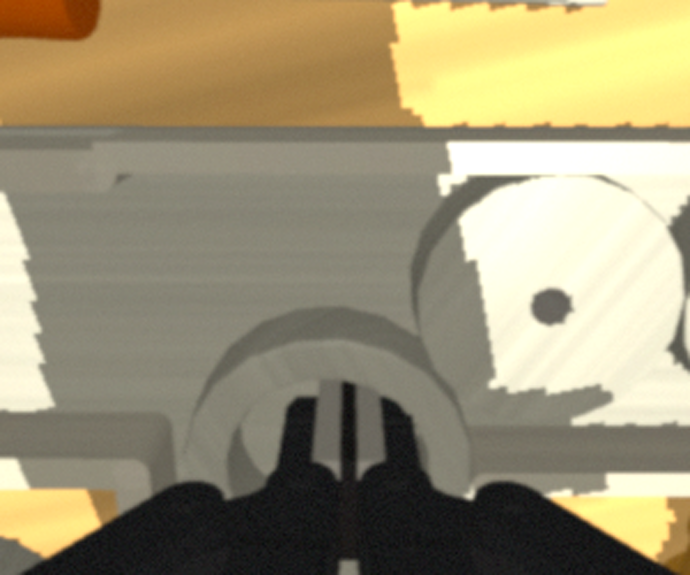

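Run:
```python
from h import *
x=48.3; y=-25
for i in range(18):
    y-=2.5
    g=arm.servo_line(w(x,y,11),feed=12,guard=7)
    f=ff(3); p=fp(); print(g,round(x,1),y,p.round(2),f.round(2),flush=True)
    if np.hypot(*f[:2])>16 or g or f[1]>8: break
    if p[0]>46.8: x-=.7
    if p[0]<45.5: x+=.7
rep()
```

```text
False 48.3 -27.5 [ 46.68 -29.08  11.14] [-6.8  -3.94 -3.28]
False 48.3 -30.0 [ 46.55 -31.76  11.15] [-6.94 -4.76 -3.5 ]
False 48.3 -32.5 [ 46.27 -34.71  11.25] [-7.2  -5.09 -3.76]
False 48.3 -35.0 [ 46.52 -37.54  11.4 ] [-6.54 -6.93 -2.95]
False 48.3 -37.5 [ 47.06 -40.18  11.5 ] [-4.18 -6.21 -3.13]
False 47.6 -40.0 [ 47.52 -42.4   11.48] [-2.83 -7.21 -2.58]
False 46.9 -42.5 [ 47.05 -44.    11.37] [-2.08 -6.53 -1.32]
False 46.2 -45.0 [ 46.75 -44.15  10.7 ] [ 1.66 -0.75 -0.56]
False 46.2 -47.5 [ 46.2  -47.35  10.9 ] [-0.07 -1.17 -0.62]
False 46.2 -50.0 [ 46.17 -50.06  10.98] [-0.02 -0.41 -0.64]
False 46.2 -52.5 [ 46.16 -52.56  10.99] [ 0.47 -1.07 -0.91]
False 46.2 -55.0 [ 46.2  -55.09  10.99] [ 0.04 -0.72 -0.26]
False 46.2 -57.5 [ 46.2  -57.59  10.99] [-0.26  0.47 -0.38]
False 46.2 -60.0 [ 46.22 -60.08  10.99] [-0.59 -0.84 -1.32]
False 46.2 -62.5 [ 46.2  -62.59  10.98] [ 0.47 -0.73 -0.35]
False 46.2 -65.0 [ 46.17 -65.05  10.97] [-0.64 -0.31 -0.9 ]
False 46.2 -67.5 [ 46.12 -67.58  10.98] [ 0.5  -0.12 -0.31]
False 46.2 -70.0 [ 46.2  -70.13  11.  ] [-0.87 -0.3  -0.53]
 t26.56 pos [ 46.2  -70.13  11.  ] F [-0.87 -0.3  -0.53]
```

Run:
```python
from h import *
import cv2
c=read_camera("wrist"); f=c["frame"]
a=cv2.convertScaleAbs(f,alpha=1.7)[20:340,70:490]
cv2.imwrite("pics/wrist5z.png",cv2.resize(a,None,fx=1.8,fy=1.8,interpolation=cv2.INTER_CUBIC))
s=read_camera("scene"); a=s["frame"][180:280,230:420]
cv2.imwrite("pics/scene5z.png",cv2.resize(a,None,fx=4,fy=4,interpolation=cv2.INTER_CUBIC))
```

```text
(no output)
```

View pics/wrist5z.png

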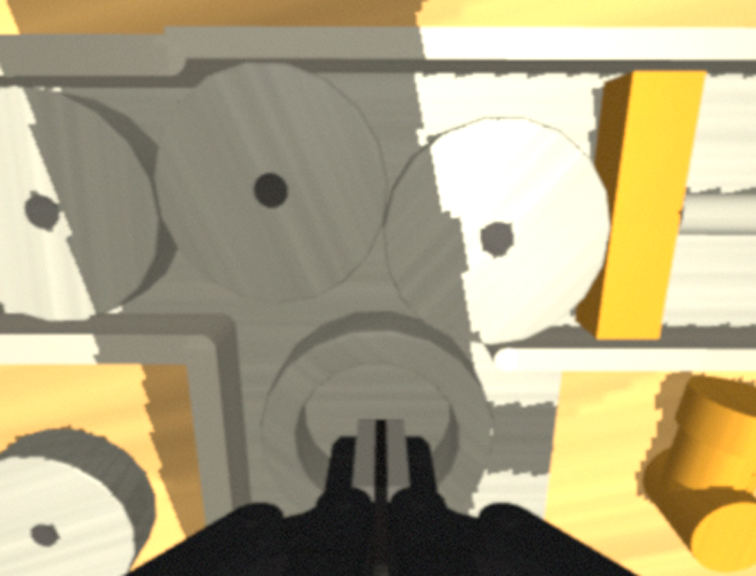

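View pics/scene5z.png

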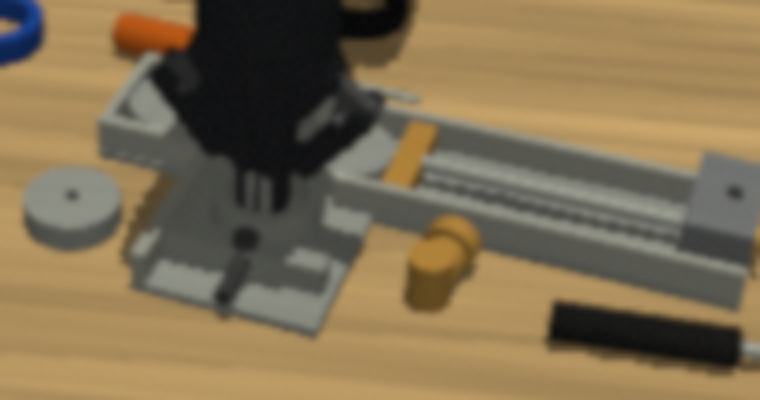

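Run:
```python
from h import *
y=-70
for i in range(16):
    y-=2
    g=arm.servo_line(w(46.2,y,11),feed=7,guard=4)
    f=ff(3); p=fp(); print(g,y,p.round(2),f.round(2),flush=True)
    if g or f[1]>4: break
rep()
```

```text
False -72 [ 46.2  -72.09  10.98] [ 0.46 -0.6  -0.59]
False -74 [ 46.23 -74.16  11.02] [ 0.44  0.15 -0.89]
False -76 [ 46.19 -76.16  11.03] [ 1.05 -0.07 -1.04]
False -78 [ 46.22 -78.15  11.01] [ 0.21 -0.24  0.13]
True -80 [ 46.17 -78.12  10.33] [ 0.79 -0.25  0.08]
 t28.68 pos [ 46.17 -78.12  10.33] F [ 0.79 -0.25  0.08]
```

Run:
```python
from h import *
y=-78
for i in range(14):
    y-=.5
    g=arm.servo_line(w(46.2,y,11),feed=5,guard=7)
    f=ff(3); p=fp(); print(g,y,p.round(2),f.round(2),flush=True)
    if g or f[1]>9: break
rep()
```

```text
False -78.5 [ 46.19 -78.45  10.92] [ 0.17 -0.51  0.42]
False -79.0 [ 46.19 -78.54  10.85] [0.32 0.35 0.11]
False -79.5 [ 46.18 -78.66  10.79] [0.7  3.93 1.05]
False -80.0 [ 46.17 -78.74  10.75] [0.25 4.26 1.28]
False -80.5 [ 46.15 -78.78  10.68] [0.27 6.78 3.12]
False -81.0 [ 46.17 -78.81  10.59] [0.75 8.66 3.39]
False -81.5 [ 46.15 -78.8   10.5 ] [-0.48  8.75  3.4 ]
False -82.0 [ 46.17 -78.83  10.44] [ 0.29 10.3   3.68]
 t30.82 pos [ 46.17 -78.83  10.44] F [ 0.29 10.3   3.68]
```

Run:
```python
from h import *
y=-82
for i in range(8):
    f=ff(8)
    if f[1]>14.2: break
    y-=.5
    g=arm.servo_line(w(46.2,y,11),feed=5,guard=7)
    f=ff(8); print(g,y,fp().round(2),f.round(2),flush=True)
for i in range(8):
    arm.hold(.2); print(round(monitor.current_clock(),2),ff(5).round(2),fp().round(2))
```

```text
False -82.5 [ 46.14 -78.85  10.34] [-0.44 10.49  4.09]
False -83.0 [ 46.11 -78.86  10.23] [ 0.42 11.72  5.12]
False -83.5 [ 46.09 -78.88  10.15] [ 1.13 12.35  6.12]
False -84.0 [ 46.09 -78.9   10.05] [ 0.46 14.64  6.31]
32.02 [-0.5  13.27  5.89] [ 46.14 -78.91  10.05]
32.23 [ 0.02 13.5   6.4 ] [ 46.12 -78.87  10.03]
32.42 [-0.11 14.08  5.7 ] [ 46.1  -78.91  10.05]
32.62 [ 0.88 14.28  6.72] [ 46.14 -78.87  10.04]
32.83 [ 1.17 13.66  6.25] [ 46.12 -78.91  10.05]
33.02 [-0.03 14.19  7.1 ] [ 46.11 -78.92  10.07]
33.23 [-0.39 13.99  6.12] [ 46.12 -78.89  10.07]
33.42 [ 0.42 14.39  6.73] [ 46.11 -78.92  10.05]
```

Run:
```python
from h import *
arm.servo_line(w(46.2,-84.4,11),feed=4)
for i in range(7):
    arm.hold(.25); print(round(monitor.current_clock(),2),ff(5).round(2),fp().round(2))
# release slowly
arm.servo_line(w(46.2,-79,11),feed=8)
arm.servo_line(w(46.2,-74,11),feed=12)
arm.hold(.2); rep("free")
import cv2
c=read_camera("wrist"); np.savez("wrist6.npz",**c)
a=cv2.convertScaleAbs(c["frame"],alpha=1.7)[20:340,70:490]
cv2.imwrite("pics/wrist6z.png",cv2.resize(a,None,fx=1.8,fy=1.8,interpolation=cv2.INTER_CUBIC))
```

```text
33.92 [-0.06 15.42  5.99] [ 46.11 -78.93   9.98]
34.17 [ 0.93 15.45  6.89] [ 46.08 -78.92   9.99]
34.42 [ 0.97 14.4   7.33] [ 46.12 -78.89   9.97]
34.67 [-0.2  14.75  7.29] [ 46.15 -78.92   9.95]
34.92 [ 0.38 15.69  7.21] [ 46.12 -78.93   9.99]
35.17 [ 0.75 14.41  7.52] [ 46.12 -78.92   9.98]
35.42 [ 0.34 15.12  5.82] [ 46.12 -78.92   9.98]
free t37.02 pos [ 46.22 -74.19  11.05] F [-0.06 -0.74 -0.37]
```

View pics/wrist6z.png

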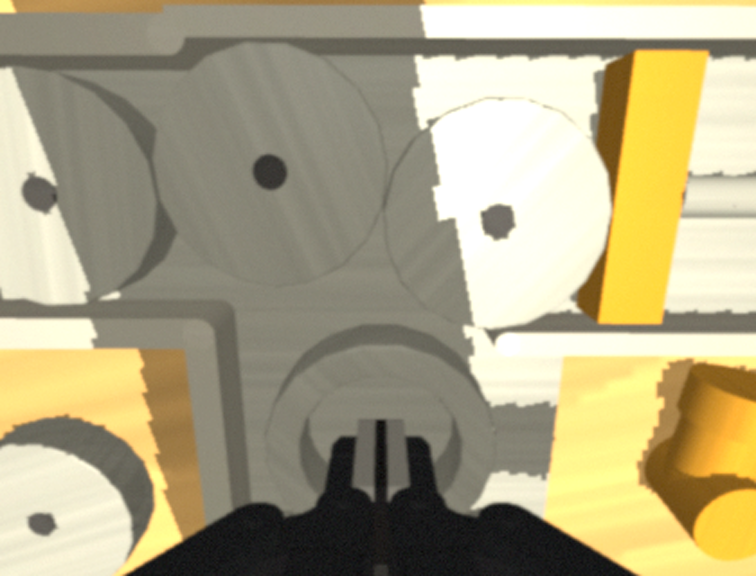

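Run:
```python
from h import *
arm.servo_line(w(46,-72,11),feed=10)
arm.servo_line(w(46,-72,40),feed=30,guard=3); rep("up")
arm.servo_line(w(46,-72,150),feed=100)
arm.servo_line(w(20,-100,200),feed=120)
arm.hold(.5)
import cv2
c=read_camera("wrist"); np.savez("wrist7.npz",**c)
a=cv2.convertScaleAbs(c["frame"],alpha=1.5)
cv2.imwrite("pics/wrist7.png",a)
u,v=150,40
cv2.imwrite("pics/wrist7z.png",cv2.resize(a[10:230,150:420],None,fx=2.7,fy=2.7,interpolation=cv2.INTER_CUBIC))
rep()
```

```text
up t38.53 pos [ 45.97 -71.85  39.78] F [ 0.73 -0.94 -0.19]
 t41.01 pos [ 20.07 -99.97 199.96] F [ 0.6  -0.41 -0.79]
```

View pics/wrist7.png

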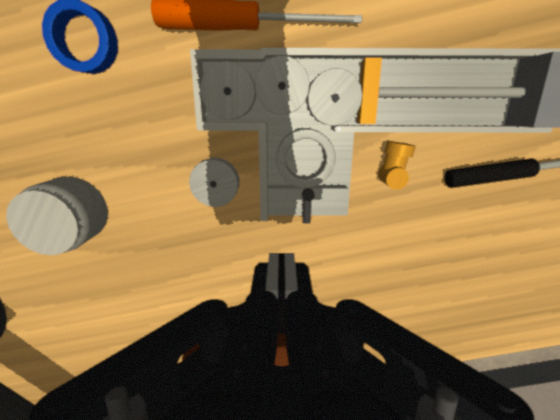

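View pics/wrist7z.png

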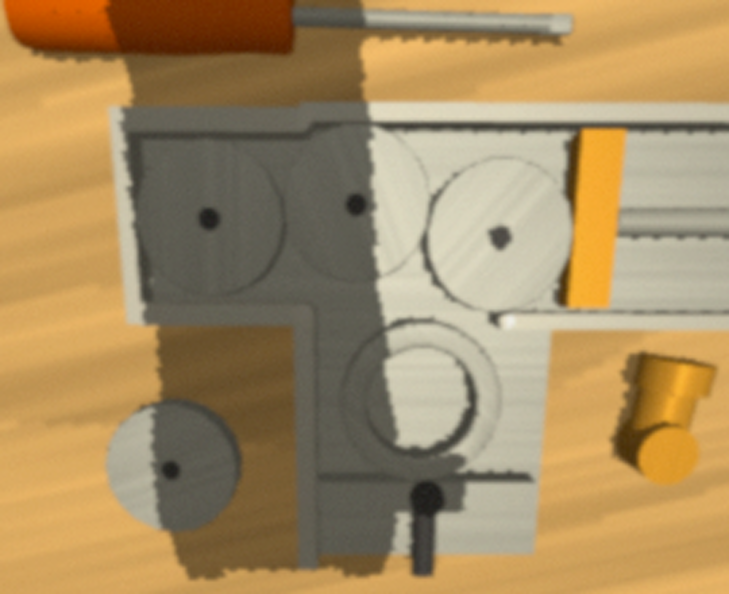

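Run:
```python
from h import *
c=np.load("wrist7.npz")
for n,u,z in [("b1",(208,218),24),("b2",(356,204),24),("b3",(500,237),24),("col",(421,398),26),("col low edge",(421,476),26),("block edge",(390,477),26),("stop",(132,218),26)]:
    p=unproj(c,(150+(u[0]+.5)/2.7-.5,10+(u[1]+.5)/2.7-.5),z); d=p[:2]-O
    print(n,np.round([13+d@XF,d@YF],1))
```

```text
b1 [-34.6   0.3]
b2 [20.4  5.2]
b3 [74.3 -6.3]
col [ 46.1 -66. ]
col low edge [ 47.  -97.7]
block edge [ 34.3 -98.1]
stop [-62.4   0.2]
```

Run:
```python
from h import *
print(arm.close_job(), monitor.current_clock())
```

```text
the job is handed in; nothing more can be done
the job is handed in; nothing more can be done
```

The collar is out of the mouth and home against the block in the side bay, the blanks have run on, and I handed the job in at about 41 s of the 67 s allowed.

- **Pushing back:** With closed fingertips in the bore, I pushed the collar up the lane at about 10 N. The highest reading was 12.4 N, where the force started to rise at about collar x 40.
- **Sliding across:** I then slid it sideways into the bay. It slipped the last few mm ahead of the finger once the blanks passed.
- **Pressing home:** I felt the block at finger y about -79. I pressed at 13.3–15.7 N sideways for over 3 s, about 17 N in total counting a 6–7 N vertical friction force. I then backed off and lifted out with no measurable drag.

**Last checks, from the wrist picture:**

| Part | Measured, feeder frame (mm) | Expected (mm) |
|---|---|---|
| First blank | x -34.6 | -34.5 (home) |
| Second blank | x 20.4 | about 20 |
| Third blank | x 74.3 | about 74 |
| Collar edge (y) | -97.7 | at the block |
| Block face (y) | -98.1 | -99 to -117 |

- **Bystanders:** Those in the last wrist view look where they were; the hammer and bottle were out of view, and I did not measure any positions.
- **Disagreements:** Collar positions from the top and wrist cameras first differed by about 5 mm across the lane, so I set the entry from a close view. The block face reads about 1 mm outside its stated range, and the collar centre reads y -66 against the -67 limit. Both are within the 2 mm calibration error.
- **False stop:** The force guard stopped the arm once just before the block, and I re-approached in 0.5 mm steps.

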